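# Close the photometer's sample hood and press its green key

## Robot

A 6-joint arm with a two-finger parallel gripper is mounted at the origin on the work surface. World frame = base frame: x ahead of the robot, y to its left, z up, the work surface at z = 0. Lengths are in m, angles in rad, forces in N, time in s.
With the tool pointing down it reaches from about 0.375 to 0.9 m from the base axis. Payload 3.1 kg.
Tool frame: the origin (TCP) lies between the finger pads; the fingertips stand 19 mm ahead of it and the grasp point (between the pads) is the TCP; z points along the fingers, y is the line along which they close (so a half turn about z gives the same grasp; the last joint's range is limited). The gripper opens to 87 mm and grips with 3 to 60 N. Pads are 19 mm wide; open, the fingers measure 117 mm over their backs; the gripper's body (75 mm by 190 mm) begins 51 mm behind the grasp point.
Start: joints at [-1.506, 0.527, 1.433, -0, 1.181, -0.178], TCP at [0.15, -0.607, 0.242] pointing down, gripper open.
Joint ranges: [-3.08, 3.08], [-0.75, 2.2], [0.22, 2.44], [-1.43, 4.57], [0, 2.65], [-2.85, 2.85]. Speed limits (rad/s): [2.79, 2.79, 3.14, 3.14, 3.14, 3.14].

## Interface

Orientations are given as a unit quaternion [x, y, z, w].
In Python, from rig import telemetry, viewer, hand_in gives the robot as it stands. The module is installed in compiled form; this text tells all that it offers.
- The arm moves only by the shell command python3 -m creep 'ROWS' [FORCE]. ROWS is JSON, a list of rows, each an object with "translation": the shift along the tool's x, y, z in mm, a list of three; "roll": the turn about the tool's z in degrees; "gripper": the finger opening in mm, from 0 to 87. In form: [{"translation": [tx, ty, tz], "roll": roll, "gripper": gripper}, ...]. A call has 1 to 5 rows; each row is the pose to reach, as a shift and turn from the pose commanded when the call began, along the tool's axes at that moment; what a row does not reach only later rows make up. A row lasts 1/12 s, in which the tool goes at most 41.7 mm and 7.16 degrees, less where a joint would pass 70% of its speed; a pose out of reach is approached as far as the arm can. A call with a gripper value outside its range is refused whole. The fingers move at their own pace and stop on an object; FORCE is the grip in N (left out, the last holds). Time passes only in rows, so rows that repeat a pose let the fingers close. It gives the time, the measured TCP pose, the force, the opening and the grip force at its end, in the units of the state.
- telemetry.get_obs(): the state, without advancing time (a new reading comes with each control period).
- viewer.camera(name): name is "side" or "top" or "wrist"; returns the picture (384x512x3 uint8, blue, green, red); there is no depth.
- viewer.camera_info(name): a dict with "intrinsics" (3x3 intrinsics, pixels), "k1" (the pictures are not rectified: a ray, as slopes to the right and down, at radius r is drawn at 1 + k1 r^2 times it, then the intrinsics apply), "rvec" (rotation vector, rad) and "tvec" (3), from world to camera coordinates, as OpenCV has them; the wrist camera has in their place "hand_eye" (4x4, takes a point from camera to tool coordinates, whose origin is the TCP and whose axes are the flange's). Camera axes: x right, y down, z forward; pixel columns grow to the right and rows downward; lengths in m; the calibration is good to about 2 mm. A picture is of the moment at which its call begins: read the wrist's pose just before it. camera_info takes no time and is no camera call.
- hand_in(): hands the job in; it is judged then, once.
Trained networks look in the newest picture that a camera, given by its name, has taken for a name from the list of things; names that differ only in an ending like _2 or _b are one class to them, and where a whole thing is asked for, a point or a joint stands for the part that bears it (a point fixed in the world has none). Each returns a list of dicts, best first, with "p" (0 to 1); they miss things now and then, are a little off and sometimes report something else, mostly with a low value. They report only what shows in the picture. A call takes as long as a camera call.
- viewer.recognise(camera, thing): "bbox" ([left, top, width, height] in pixels, round what is visible of it).
The state is a dict: "time": time; "q": joint angles; "joint_velocities": joint speeds; "joint_torque": joint torques, N m; "position": TCP position; "tool_rot": TCP orientation; "ft_force": force on the tool from outside, world axes, zero at the start; "moment": the same for the moment, N m; "grip_width": finger opening in m; "grip_force": force on a finger pad.
Only numpy, scipy, OpenCV 4.12 (cv2) and the standard library are available. Lean on these libraries where they do the work, as an engineer would, in place of code of your own. Each camera call takes 0.05 s, during which the arm holds its last target. There are 200 camera calls.

## Task

Start a reading on the bench photometer: with the fingertips push the black sliding hood fully home over the sample well, then gently press the green key well down and let it come back up. Leave the yellow, blue and red keys, the vial, the bottle and the jar alone; nothing is to be picked up.

Things in the scene. Friction and masses are not known exactly. Their poses are not given: they have to be found in the camera images.
- photometer: Pale bench photometer, fixed, 320 (x) x 400 (y) mm, flat deck 100 mm above the bench, green stripe. Origin: centre of its underside; x points away from the robot, y left, z up; turned up to 0.22 rad. Sample well (62 mm square) at x 85, y -125 mm. Keys at the front left of the deck. Display console, 35 mm high, on the deck's rear left (60 x 170 mm, centred x 125, y 90 mm).
- hood (a joint): Opening of the hood in m: 0 fully home over the well (hard stop), up to 0.095 open. The hood slides along the photometer's x; it opens towards the robot and closes when pushed away from the robot (+x of the photometer). Sliding friction about 2 N; it stays where it is left.
- hood_face (a point): Centre of the hood's front face (the upright face nearest the robot), 14 mm above the deck. The black hood is a block 100 mm long (x), 96 mm wide (y) and 24 mm high, its underside 2 mm above the deck. The deck in front of it is clear for at least 55 mm.
- key_green_top (a point): Centre of the top of the green key: a round key 28 mm across, its top 24 mm above the deck when up, in a round black housing 44 mm across and 12 mm high. The four keys stand at the corners of a 60 mm square, in line with the photometer's sides; which colour stands where changes each time.
- key_green (a joint): How far the green key is pressed, in m: 0 up, 0.008 fully down. A spring pushes it back up; it begins to move at about 2 N and fully down takes about 6 N. The reading starts once it is pressed more than 0.004.
- key_yellow_top (a point): Centre of the top of the yellow key, made like the green one. Leave alone.
- key_yellow (a joint): How far the yellow key is pressed, in m; 0 up.
- key_blue_top (a point): Centre of the top of the blue key, made like the green one. Leave alone.
- key_blue (a joint): How far the blue key is pressed, in m; 0 up.
- key_red_top (a point): Centre of the top of the red key, made like the green one. Leave alone.
- key_red (a joint): How far the red key is pressed, in m; 0 up.
- vial: Small glass vial with a white cap, 22 mm across, 45 mm high, standing loose on the photometer's deck between the keys and the console. Origin: centre of its underside. Leave alone.
- amber: Amber bottle with a black cap, 34 mm across, 60 mm high, standing loose on the photometer's deck between the hood and the keys. Origin: centre of its underside. Leave alone.
- jar: Clear jar with a white cap, 60 mm across, 80 mm high, standing loose on the bench to the right of the photometer. Origin: centre of its underside. Leave alone.

How it is judged:
On the way, in this order (a step that is already met when the one before it is completed fails the run):
1. the hood is fully home (within 3 mm) (value of joint hood below 0.003 m), for 0.1 s.
2. the green key is pressed more than 4 mm (value of joint key_green above 0.004 m), for 0.05 s.
At the end, for the whole second after the job is handed in: The hood is home within 3 mm, all four keys are up (within 1.5 mm), and the vial, bottle and jar stand upright within 10 mm of where they began (value of joint hood below 0.003 m and value of joint each of key_green, key_yellow, key_blue, key_red below 0.0015 m and distance of each of vial, amber, jar from where it was at the start of the episode below 0.01 m and angle between each of vial, amber, jar's own z axis and vertical below 0.1 rad); the robot touches nothing.
It fails at once if the green key is pressed while the hood is still open more than 6 mm (value of joint hood above 0.006 m and value of joint key_green above 0.003 m).
It fails at once if another key is pressed more than 2.5 mm (value of joint any of key_yellow, key_blue, key_red above 0.0025 m).
It fails at once if the green key is pushed harder than 20 N (contact force between any of the arm, the fingers and key_green above 20 N).
It fails at once if the vial, bottle or jar is moved more than 10 mm, lifted or tipped (distance of any of vial, amber, jar from where it was at the start of the episode above 0.01 m or angle between any of vial, amber, jar's own z axis and vertical above 0.2 rad).
It also fails if it takes over 43 s, if anything falls off the work surface, if the arm or the gripper's body presses on something with over 40 N, if the wrist force passes 120 N, or if a joint passes its speed limit or range.

## Working session

There is one attempt and no reset: what is moved stays moved. The work goes in short steps, Python scripts to look and compute and a shell command to move; the robot and the scene stay as the last step left them, time stands still between calls to the robot, and variables do not carry over. Pictures are saved under pics/ and viewed, at most 10 in all, crops included, and the job is handed in when it is done.

```bash
mkdir -p pics
cat > h.py <<'E'
import numpy as np, cv2
from scipy.spatial.transform import Rotation as R
from rig import telemetry, viewer
def cam(name):
    i=viewer.camera_info(name);K=np.array(i["intrinsics"],float);k1=i["k1"]
    if name=="wrist":
        o=telemetry.get_obs();T=np.eye(4);T[:3,:3]=R.from_quat(o["tool_rot"]).as_matrix();T[:3,3]=o["position"]
        M=T@np.array(i["hand_eye"]);return K,k1,M[:3,:3],M[:3,3]
    Rw=cv2.Rodrigues(np.array(i["rvec"],float))[0];return K,k1,Rw.T,-Rw.T@np.array(i["tvec"],float).ravel()
def ray(c,uv):
    K,k1,Rc,C=c
    p=cv2.undistortPoints(np.array([[uv]],float),K,np.array([k1,0,0,0,0.]))[0,0]
    return C,Rc@np.array([p[0],p[1],1])
def onz(c,uv,z):
    C,d=ray(c,uv);return C+d*(z-C[2])/d[2]
E
python3 - <<'E'
from h import *
for n in("top","side"):
    c=cam(n);im=viewer.camera(n);cv2.imwrite(f"pics/{n}0.png",cv2.resize(im,(800,600)))
    print(n,c[3].round(3),c[2][:,2].round(2))
    for t,z in(("key_green_top",.124),("key_yellow_top",.124),("key_blue_top",.124),("key_red_top",.124),("hood",.126),("hood_face",.126),("photometer",.1),("vial",.145),("amber",.16),("jar",.08)):
        for r in viewer.recognise(n,t)[:2]:
            l,tp,w,h=r["bbox"];print(t,round(r["p"],2),np.round(r["bbox"]),onz(c,(l+w/2,tp+h/2),z).round(3))
print(telemetry.get_obs()["tool_rot"],telemetry.get_obs()["time"])
E
```

```text
top [ 0.503 -0.074  0.987] [ 0.1   0.02 -1.  ]
key_green_top 0.64 [148. 201.  12.  16.] [0.559 0.154 0.124]
key_green_top 0.23 [168. 231.  15.  14.] [0.497 0.108 0.124]
key_yellow_top 0.56 [143. 231.  15.  13.] [0.499 0.16  0.124]
key_yellow_top 0.41 [205. 212.  17.  18.] [0.531 0.029 0.124]
key_blue_top 0.66 [168. 234.  20.  12.] [0.494 0.104 0.124]
key_red_top 0.62 [157. 163.  12.   9.] [0.644 0.134 0.124]
hood 0.5 [147. 201.  15.  16.] [0.558 0.152 0.126]
hood 0.24 [177. 207.  10.  11.] [0.55  0.094 0.126]
hood_face 0.73 [240. 158.  56.  56.] [ 0.6   -0.085  0.126]
photometer 0.88 [111. 109. 197. 172.] [0.588 0.04  0.1  ]
vial 0.66 [157. 165.  10.  12.] [0.634 0.131 0.145]
amber 0.55 [207. 210.  14.  17.] [0.533 0.023 0.16 ]
jar 0.77 [309. 197.  31.  22.] [ 0.555 -0.205  0.08 ]
side [0.384 0.491 0.565] [ 0.25 -0.73 -0.64]
key_yellow_top 0.87 [240. 279.  24.  25.] [0.501 0.174 0.124]
key_blue_top 0.56 [265. 244.  19.  21.] [0.491 0.108 0.124]
key_red_top 0.7 [226. 231.  18.  21.] [0.549 0.101 0.124]
key_red_top 0.5 [250. 188.  22.  37.] [0.537 0.023 0.124]
hood 0.79 [206. 140.  79.  51.] [ 0.591 -0.066  0.126]
hood 0.45 [264. 248.  16.  19.] [0.492 0.115 0.126]
hood_face 0.63 [206. 138.  77.  51.] [ 0.596 -0.07   0.126]
photometer 0.65 [ 48. 134. 311. 250.] [0.588 0.123 0.1  ]
vial 0.82 [152. 232.  19.  29.] [0.628 0.156 0.145]
amber 0.7 [251. 188.  21.  39.] [0.523 0.061 0.16 ]
jar 0.85 [274. 135.  33.  22.] [ 0.55  -0.208  0.08 ]
[ 9.92638118e-01  1.21117983e-01 -9.53518665e-06  2.29500045e-05] 1.1
```

View pics/top0.png

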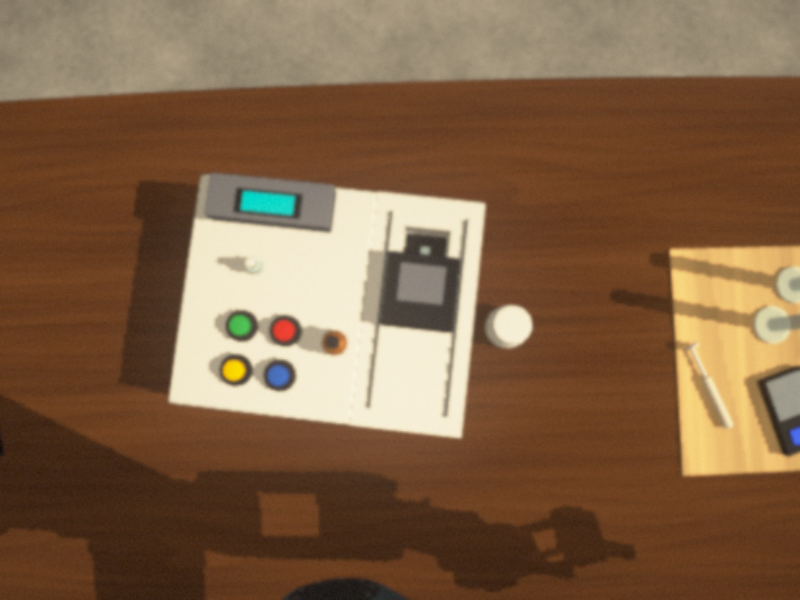

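View pics/side0.png

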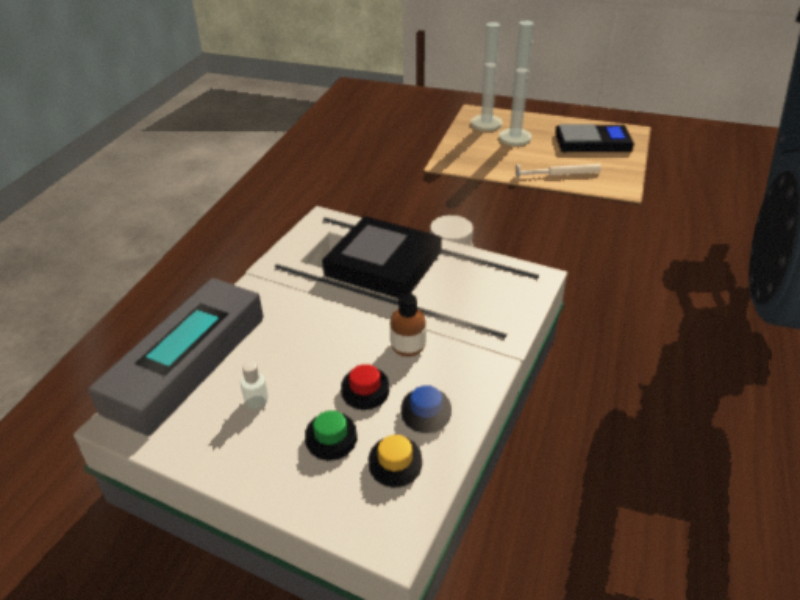

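The top view shows green at (240,325), red (284,330), yellow (235,370) and blue (279,375). The hood's front top edge runs (380,324)–(452,331), with the bottle at (334,342). The side view agrees. Next I'll compute the positions and the tool-frame shifts.

```bash
cat > m.py <<'E'
from h import *
def blob(n,im,c):
    H=cv2.cvtColor(im,cv2.COLOR_BGR2HSV);out={}
    for k,lo,hi in(("green",50,75),("yellow",18,32),("blue",105,125),("red",0,6)):
        m=cv2.inRange(H,(lo,130,70),(hi,255,255))
        if n=="top": m[:190]=0;m[255:]=0;m[:,:130]=0;m[:,200:]=0
        else: m[:225]=0;m[310:]=0;m[:,:190]=0;m[:,300:]=0
        N,_,s,ce=cv2.connectedComponentsWithStats(m);i=1+s[1:,4].argmax() if N>1 else 0
        out[k]=(onz(c,ce[i],.122),s[i,4],ce[i])
    return out
E
python3 - <<'E'
from m import *
f=.64
c=cam("top")
for n in("top","side"):
    im=viewer.camera(n)
    for k,v in blob(n,im,cam(n)).items(): print(n,k,v[0].round(4),v[1],v[2].round(1))
P=[onz(c,np.array(p)*f,z) for p,z in(((170,402),.1),((461,437),.1),((485,203),.1),((380,324),.126),((452,331),.126))]
print(np.round(P,4))
v=P[0]-P[1];print("yaw",np.arctan2(-v[0],v[1]),np.linalg.norm(v)); v=P[2]-P[1];print(np.arctan2(v[1],v[0]),np.linalg.norm(v));v=P[3]-P[4];print(np.arctan2(-v[0],v[1]),np.linalg.norm(v))
s=cam("side")
print([onz(s,np.array(p)*f,.126).round(4) for p in((404,292),(441,239))])
o=telemetry.get_obs();print(o["position"],o["tool_rot"],R.from_quat(o["tool_rot"]).as_matrix().round(4))
E
```

```text
top green [0.5616 0.1553 0.122 ] 132 [153.1 207.7]
top yellow [0.5021 0.1635 0.122 ] 194 [149.3 236.5]
top blue [0.4937 0.1044 0.122 ] 124 [177.6 240. ]
top red [0.5532 0.0965 0.122 ] 181 [181.1 211.1]
side green [0.5599 0.1603 0.122 ] 347 [211.  273.2]
side yellow [0.5012 0.1683 0.122 ] 436 [252.6 289.3]
side blue [0.4993 0.1085 0.122 ] 141 [268.2 254.8]
side red [0.552 0.101 0.122] 320 [233.1 242.2]
[[ 0.4596  0.2573  0.1   ]
 [ 0.4056 -0.1358  0.1   ]
 [ 0.7221 -0.1791  0.1   ]
 [ 0.5575 -0.0324  0.126 ]
 [ 0.5459 -0.1265  0.126 ]]
yaw -0.1365842760129645 0.3968039986776957
-0.13585480751372236 0.3194558476421594
-0.12203005206861431 0.09479379614155053
[array([ 0.5539, -0.0184,  0.126 ]), array([ 0.5434, -0.1179,  0.126 ])]
[ 0.15029581 -0.60664096  0.24153827] [ 9.92638615e-01  1.21113909e-01  1.40034956e-05 -1.26730697e-05] [[ 0.9707  0.2404  0.    ]
 [ 0.2404 -0.9707  0.    ]
 [ 0.     -0.     -1.    ]]
```

```bash
python3 -m creep '[{"translation":[150,-133,0],"roll":0,"gripper":0},{"translation":[150,-133,0],"roll":0,"gripper":0},{"translation":[150,-133,0],"roll":0,"gripper":0},{"translation":[150,-133,0],"roll":0,"gripper":0},{"translation":[150,-133,0],"roll":0,"gripper":0}]' 10
python3 -m creep '[{"translation":[150,-133,0],"roll":0,"gripper":0},{"translation":[150,-133,0],"roll":0,"gripper":0},{"translation":[150,-133,0],"roll":0,"gripper":0},{"translation":[150,-133,0],"roll":0,"gripper":0},{"translation":[150,-133,0],"roll":0,"gripper":0}]'
python3 -m creep '[{"translation":[150,-133,0],"roll":0,"gripper":0},{"translation":[150,-133,0],"roll":0,"gripper":0},{"translation":[150,-133,0],"roll":0,"gripper":0},{"translation":[150,-133,0],"roll":0,"gripper":0},{"translation":[150,-133,0],"roll":0,"gripper":0}]'
python3 -m creep '[{"translation":[0,0,0],"roll":22,"gripper":0},{"translation":[0,0,0],"roll":22,"gripper":0},{"translation":[0,0,0],"roll":22,"gripper":0},{"translation":[0,0,0],"roll":22,"gripper":0},{"translation":[0,0,0],"roll":22,"gripper":0}]'
```

```text
time: 1.62
position: [0.2649, -0.4387, 0.2415]
tool_rot: [0.993, 0.121, 0.0, -0.001]
ft_force: [0.7, -0.1, 0.3]
grip_width: 0.0616
grip_force: 0.0
time: 2.03
position: [0.3785, -0.2737, 0.2418]
tool_rot: [0.993, 0.121, 0.0, -0.0]
ft_force: [0.5, -0.8, -0.2]
grip_width: 0.028
grip_force: 0.0
time: 2.45
position: [0.4924, -0.1086, 0.2419]
tool_rot: [0.993, 0.122, 0.0, -0.0]
ft_force: [0.2, -1.4, -1.2]
grip_width: 0.0015
grip_force: 0.0
time: 2.87
position: [0.4912, -0.1111, 0.2416]
tool_rot: [0.998, -0.069, 0.0, 0.0]
ft_force: [0.6, -0.8, 0.2]
grip_width: 0.0006
grip_force: 0.0
```

```bash
python3 -m creep '[{"translation":[19,-37,0],"roll":0,"gripper":0},{"translation":[19,-37,0],"roll":0,"gripper":0},{"translation":[19,-37,30],"roll":0,"gripper":0},{"translation":[19,-37,60],"roll":0,"gripper":0},{"translation":[19,-37,60],"roll":0,"gripper":0}]'
python3 - <<'E'
from h import *
c=cam("wrist");im=viewer.camera("wrist");cv2.imwrite("pics/w1.png",im)
print(c[3],c[2][:,2]);
for t in("hood_face","amber","key_green_top"):
    for r in viewer.recognise("wrist",t)[:2]: print(t,r)
E
```

```text
time: 3.28
position: [0.5117, -0.076, 0.1774]
tool_rot: [0.998, -0.069, -0.005, -0.001]
ft_force: [-0.4, 0.9, 0.2]
grip_width: 0.0002
grip_force: 0.0
[ 0.58263464 -0.08602145  0.31952989] [-0.2588963   0.03878403 -0.96512616]
hood_face {'bbox': [166.0, 0.0, 170.8, 153.7], 'p': 0.58}
hood_face {'bbox': [1.6, 161.4, 29.3, 43.2], 'p': 0.17}
amber {'bbox': [55.8, 170.3, 80.6, 63.4], 'p': 0.69}
```

View pics/w1.png

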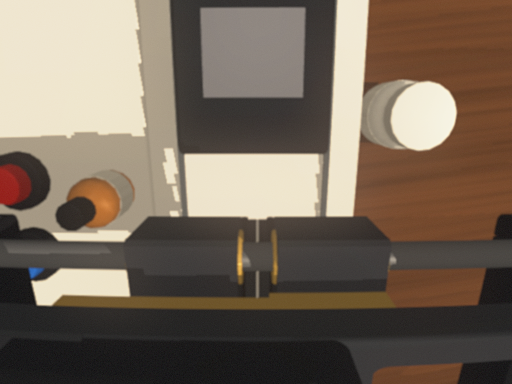

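The wrist view shows the hood's front edge at row 153 (cols 180–330), the fingers centred at col 258, clear deck between them, and the bottle clear to the left. Next I'll lower and push.

```bash
python3 -m creep '[{"translation":[0,0,30],"roll":0,"gripper":0},{"translation":[0,0,45],"roll":0,"gripper":0},{"translation":[0,0,48],"roll":0,"gripper":0},{"translation":[0,0,48],"roll":0,"gripper":0}]'
python3 -m creep '[{"translation":[10,0,0],"roll":0,"gripper":0},{"translation":[20,0,0],"roll":0,"gripper":0},{"translation":[30,0,0],"roll":0,"gripper":0},{"translation":[38,0,0],"roll":0,"gripper":0},{"translation":[46,0,0],"roll":0,"gripper":0}]'
```

```text
time: 3.82
position: [0.5155, -0.0775, 0.1341]
tool_rot: [0.998, -0.071, 0.0, 0.0]
ft_force: [0.3, 0.5, 0.3]
grip_width: 0.0007
grip_force: 0.0
time: 4.23
position: [0.5617, -0.0839, 0.1349]
tool_rot: [0.998, -0.07, 0.0, 0.0]
ft_force: [-2.2, -0.2, 2.0]
grip_width: 0.0005
grip_force: 1.4
```

```bash
python3 -m creep '[{"translation":[8,0,3],"roll":0,"gripper":0},{"translation":[16,0,3],"roll":0,"gripper":0},{"translation":[23,0,3],"roll":0,"gripper":0},{"translation":[28,0,3],"roll":0,"gripper":0},{"translation":[32,0,3],"roll":0,"gripper":0}]'
python3 -m creep '[{"translation":[3,0,0],"roll":0,"gripper":0},{"translation":[6,0,0],"roll":0,"gripper":0},{"translation":[8,0,0],"roll":0,"gripper":0},{"translation":[8,0,0],"roll":0,"gripper":0}]'
```

```text
time: 4.65
position: [0.5931, -0.0882, 0.1305]
tool_rot: [0.998, -0.071, 0.0, -0.0]
ft_force: [-2.1, 0.2, 1.3]
grip_width: 0.0007
grip_force: 1.2
time: 4.98
position: [0.5989, -0.089, 0.1303]
tool_rot: [0.998, -0.07, -0.002, -0.0]
ft_force: [-4.7, 1.3, 4.1]
grip_width: 0.0
grip_force: 2.3
```

```bash
python3 -m creep '[{"translation":[2,0,0],"roll":0,"gripper":0},{"translation":[4,0,0],"roll":0,"gripper":0},{"translation":[4,0,0],"roll":0,"gripper":0},{"translation":[4,0,0],"roll":0,"gripper":0}]'
```

```text
time: 5.32
position: [0.5991, -0.089, 0.1302]
tool_rot: [0.998, -0.07, -0.006, -0.001]
ft_force: [-11.0, 0.1, 8.3]
grip_width: 0.0005
grip_force: 5.8
```

The hood has stalled against its stop (11 N, no further motion). I'll back off and rise.

```bash
python3 -m creep '[{"translation":[-15,0,0],"roll":0,"gripper":0},{"translation":[-30,0,-10],"roll":0,"gripper":0},{"translation":[-40,0,-45],"roll":0,"gripper":0},{"translation":[-40,0,-85],"roll":0,"gripper":0},{"translation":[-40,0,-90],"roll":0,"gripper":0}]'
python3 - <<'E'
from h import *
c=cam("top");im=viewer.camera("top");cv2.imwrite("pics/t2.png",cv2.resize(im[80:300,90:370],None,fx=2.7,fy=2.7))
c=cam("wrist");im=viewer.camera("wrist");cv2.imwrite("pics/w2.png",im)
o=telemetry.get_obs();print(o["position"],o["ft_force"])
E
```

```text
time: 5.73
position: [0.569, -0.0857, 0.227]
tool_rot: [0.997, -0.071, 0.007, 0.002]
ft_force: [1.7, -0.8, 0.8]
grip_width: 0.0006
grip_force: 0.0
[ 0.56725226 -0.08517958  0.22338758] [-0.69931259  0.20539007  0.01786388]
```

View pics/w2.png

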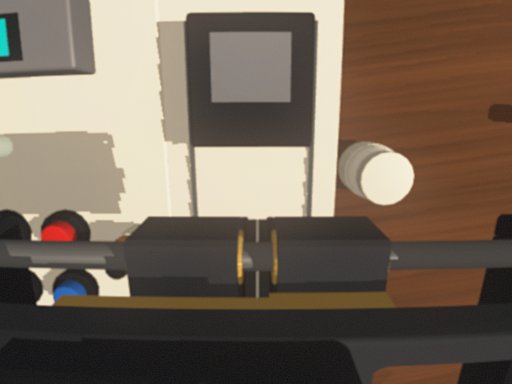

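The hood's rear now covers the well (cols 187–315, rows 15–147) and its front deck is clear. I'll move to a spot short of the green key to refine its position.

```bash
python3 -m creep '[{"translation":[-100,-239,0],"roll":0,"gripper":0},{"translation":[-100,-239,0],"roll":0,"gripper":0},{"translation":[-100,-239,0],"roll":0,"gripper":0},{"translation":[-100,-239,0],"roll":0,"gripper":0},{"translation":[-100,-239,0],"roll":0,"gripper":0}]'
python3 -m creep '[{"translation":[-20,-46,0],"roll":0,"gripper":0},{"translation":[-20,-46,0],"roll":0,"gripper":0},{"translation":[-20,-46,0],"roll":0,"gripper":0},{"translation":[-20,-46,0],"roll":0,"gripper":0}]'
python3 - <<'E'
from h import *
c=cam("wrist");o=telemetry.get_obs();im=viewer.camera("wrist");cv2.imwrite("pics/w3.png",im)
H=cv2.cvtColor(im,cv2.COLOR_BGR2HSV);T=R.from_quat(o["tool_rot"]).as_matrix()
print(o["position"],o["tool_rot"])
for k,lo,hi in(("green",50,75),("red",0,6)):
    m=cv2.inRange(H,(lo,130,60),(hi,255,255));N,_,s,ce=cv2.connectedComponentsWithStats(m)
    if N<2: continue
    i=1+s[1:,4].argmax();p=onz(c,ce[i],.122);print(k,s[i],ce[i],p.round(4),(T.T@(p-o["position"])*1e3).round(1))
E
```

```text
time: 6.25
position: [0.5111, 0.1188, 0.2189]
tool_rot: [0.997, -0.071, -0.001, 0.0]
ft_force: [1.1, 0.3, 0.5]
grip_width: 0.0003
grip_force: 0.0
time: 6.58
position: [0.4987, 0.1657, 0.2195]
tool_rot: [0.998, -0.07, -0.0, 0.0]
ft_force: [0.5, -1.4, -0.9]
grip_width: 0.0005
grip_force: 0.0
[0.49870681 0.16569985 0.21947464] [ 9.97569943e-01 -6.96690732e-02 -4.60521760e-04  4.65294267e-04]
green [242  98  32  34 788] [258.44670051 114.37309645] [0.5647 0.1555 0.122 ] [66.8  0.8 97.4]
red [ 316   96   39   37 1122] [334.78074866 114.22103387] [0.5569 0.0978 0.122 ] [67.2 59.  97.5]
```

View pics/w3.png

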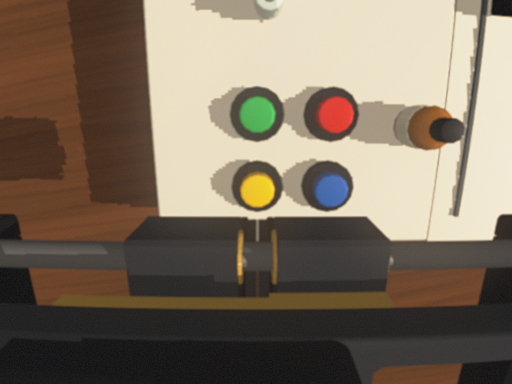

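The wrist view shows green at (258,114), straight ahead of the fingers (col 258), consistent with the earlier estimate.

```bash
python3 -m creep '[{"translation":[32,0,0],"roll":0,"gripper":0},{"translation":[65,0,0],"roll":0,"gripper":0},{"translation":[65,0,20],"roll":0,"gripper":0},{"translation":[65,0,50],"roll":0,"gripper":0},{"translation":[65,0,65],"roll":0,"gripper":0}]'
python3 -m creep '[{"translation":[0,0,2],"roll":0,"gripper":0},{"translation":[0,0,2],"roll":0,"gripper":0}]'
```

```text
time: 7.05
position: [0.5634, 0.1536, 0.1527]
tool_rot: [0.997, -0.072, -0.001, 0.0]
ft_force: [-0.6, -0.8, -1.4]
grip_width: 0.0001
grip_force: 0.0
time: 7.22
position: [0.5631, 0.1545, 0.1522]
tool_rot: [0.997, -0.072, -0.001, 0.0]
ft_force: [0.8, -0.5, 0.9]
grip_width: 0.0004
grip_force: 0.0
```

```bash
python3 -m creep '[{"translation":[0,1,3],"roll":0,"gripper":0},{"translation":[0,1,6],"roll":0,"gripper":0},{"translation":[0,1,8],"roll":0,"gripper":0},{"translation":[0,1,10],"roll":0,"gripper":0},{"translation":[0,1,10],"roll":0,"gripper":0}]'
python3 -m creep '[{"translation":[0,0,1.5],"roll":0,"gripper":0},{"translation":[0,0,3],"roll":0,"gripper":0},{"translation":[0,0,3],"roll":0,"gripper":0}]'
```

```text
time: 7.63
position: [0.563, 0.1556, 0.1438]
tool_rot: [0.998, -0.07, 0.0, -0.0]
ft_force: [-1.0, -0.2, -0.1]
grip_width: 0.0006
grip_force: 0.0
time: 7.88
position: [0.5632, 0.1557, 0.1408]
tool_rot: [0.998, -0.07, 0.0, -0.0]
ft_force: [-0.5, -0.2, 3.1]
grip_width: 0.0005
grip_force: 1.5
```

```bash
python3 -m creep '[{"translation":[0,0,1.5],"roll":0,"gripper":0},{"translation":[0,0,3],"roll":0,"gripper":0},{"translation":[0,0,4],"roll":0,"gripper":0},{"translation":[0,0,4],"roll":0,"gripper":0}]'
```

```text
time: 8.22
position: [0.5632, 0.1557, 0.1367]
tool_rot: [0.998, -0.071, 0.0, -0.0]
ft_force: [-1.2, 1.2, 5.3]
grip_width: 0.0007
grip_force: 2.6
```

```bash
python3 -m creep '[{"translation":[0,0,1],"roll":0,"gripper":0},{"translation":[0,0,2],"roll":0,"gripper":0},{"translation":[0,0,2],"roll":0,"gripper":0}]'
python3 -m creep '[{"translation":[0,0,-5],"roll":0,"gripper":0},{"translation":[0,0,-15],"roll":0,"gripper":0},{"translation":[0,0,-45],"roll":0,"gripper":0},{"translation":[0,0,-80],"roll":0,"gripper":0},{"translation":[0,0,-90],"roll":0,"gripper":0}]'
python3 -m creep '[{"translation":[-65,0,0],"roll":0,"gripper":0},{"translation":[-65,0,0],"roll":0,"gripper":0},{"translation":[-65,0,0],"roll":0,"gripper":0}]'
python3 - <<'E'
from h import *
im=viewer.camera("side");w=viewer.camera("wrist")
cv2.imwrite("pics/e.png",np.hstack([cv2.resize(im,(400,300)),cv2.resize(w,(400,300))]))
E
```

```text
time: 8.47
position: [0.5632, 0.1557, 0.1354]
tool_rot: [0.998, -0.07, 0.0, -0.0]
ft_force: [-1.9, -0.1, 8.0]
grip_width: 0.0003
grip_force: 4.1
time: 8.88
position: [0.5654, 0.1558, 0.2291]
tool_rot: [0.998, -0.07, 0.004, -0.001]
ft_force: [0.9, -0.2, 0.6]
grip_width: 0.0007
grip_force: 0.0
time: 9.13
position: [0.492, 0.1652, 0.224]
tool_rot: [0.998, -0.07, -0.004, 0.001]
ft_force: [-0.3, 0.6, 0.5]
grip_width: 0.0002
grip_force: 0.0
```

View pics/e.png

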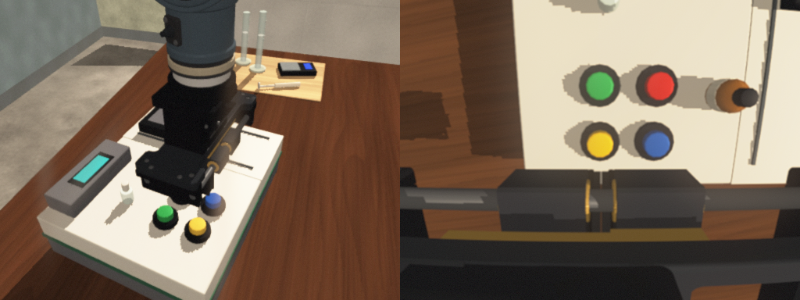

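The final views show the green key back up at wrist (600,85), all keys in place, the vial and bottle standing, and the arm clear. The key bottomed out at 8 N.

```bash
python3 -c "
from rig import hand_in
print(hand_in())"
```

```text
the job is handed in; nothing more can be done
None
```

The hood was pushed to its hard stop, then the green key was pressed to the bottom (8 N) and came back up, with nothing else touched as far as the pictures show; the job is handed in at about 9 s, and hand_in() returned no verdict.

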